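# Lift the vial tray out of its dock on the tray lifter and hold it level

### The arm

A 6-joint arm with a two-finger parallel gripper is mounted at the origin on the work surface. World frame = base frame: x ahead of the robot, y to its left, z up, the work surface at z = 0. Lengths are in m, angles in rad, forces in N, time in s.
With the tool pointing down it reaches from about 0.35 to 0.775 m from the base axis. Payload 5.5 kg.
Tool frame: the origin (TCP) lies at the very end of the fingers, on their centre line; the grasp point (between the pads) lies 19 mm behind it (grip_point_offset is the distance from the TCP to the grasp point, in m); z points along the fingers, y is the direction in which the jaws open and shut (so a half turn about z gives the same grasp; the last joint's range is limited). The gripper opens to 85 mm and grips with 20 to 120 N. Pads are 22 mm wide; open, the fingers measure 114 mm over their backs; the gripper's body (76 mm by 85 mm) begins 54 mm behind the grasp point. The pads swing forward as they close: fully open they stand 13 mm farther back than shut.
Start: joints at [1.039, 0.313, 0.046, 1.304, 0, 1.431], TCP at [0.22, 0.531, 0.231] pointing down, gripper open.
Joint ranges: [-2.76, 2.76], [-0.86, 1.69], [-1.03, 1.26], [-2.2, 2.34], [-1.47, 1.5], [-3.14, 3.14]. Speed limits (rad/s): [2.57, 2.57, 3.14, 3.14, 3.14, 3.14].

### API

Orientations are given as a unit quaternion [w, x, y, z].
In Python, from workcell import * gives the robot as it stands.
- The arm moves only by the shell command python3 -m crank 'ROWS' [OPENING] [FORCE]. ROWS is a JSON object of lists of equal length, an entry for each row: "travel": the shift along the tool's x, y, z in units of 40 mm (1.0 is 40 mm), a list of three; "turn": the turn about the tool's z in rad. In form: {"travel": [[x, y, z], ...], "turn": [turn, ...]}. A call has 1 to 5 rows; each row is the pose to reach, as a shift and turn from the pose commanded when the call began, along the tool's axes at that moment; what a row does not reach only later rows make up. A row lasts 1/12 s, in which the tool goes at most 41.7 mm and 7.16 degrees, less where a joint would pass 70% of its speed; a pose out of reach is approached as far as the arm can. A call with a gripper value outside its range is refused whole. OPENING is the finger opening in mm, from 0 to 85.4, set as the call begins (- or left out, the last holds). The fingers move at their own pace and stop on an object; FORCE is the grip in N (left out, the last holds). Time passes only in rows, so rows that repeat a pose let the fingers close. It gives the time, the measured TCP pose, the force and the opening at its end, in the units of the state.
- get_state(): the state, without advancing time (a new reading comes with each control period).
- read_camera(name): name is "side" or "top"; returns a dict with "image" (400x640x3 uint8, red, green, blue), "K" (3x3 intrinsics, pixels), "k1" (the pictures are not rectified: a ray, as slopes to the right and down, at radius r is drawn at 1 + k1 r^2 times it, then the intrinsics apply), "R" (3x3) and "t" (3): a world point X has camera coordinates R X + t. Camera axes: x right, y down, z forward; pixel columns grow to the right and rows downward; lengths in m; the calibration is good to about 2 mm. A picture is of the moment at which its call begins. There is no depth.
- hand_in(): hands the job in, once; it reports no verdict.
The state is a dict: "clock": time; "joint_pos": joint angles; "qvel": joint speeds; "tau": joint torques, N m; "tcp_pos": TCP position; "orientation": TCP orientation; "wrist_force": force on the tool from outside, world axes, zero at the start; "ft_torque": the same for the moment, N m; "finger_gap": finger opening in m.
Only numpy, scipy, OpenCV 4.12 (cv2) and the standard library are available. Lean on these libraries where they do the work, as an engineer would, in place of code of your own. Each camera call takes 0.05 s, during which the arm holds its last target. There are 200 camera calls.

### The job

Take the C-shaped steel tray lifter by its grey upright grip, slide its flat blade fully home into the gap under the vial tray while the tray still sits in its dock (until the lifter's upright all but meets the tray), then lift the tray on the blade about 8 cm straight up from its seat. Finish while holding it there over the dock, level and still, carried by the lifter alone; do not let go or set it down. Never tip the tray or touch it with the gripper or arm, and leave everything else on the bench where it is.

Things in the scene. Friction and masses are not known exactly. Their poses are not given: they have to be found in the camera images.
- lifter_grip (a point): Centre of the grey upright grip (28 x 28 mm, 50 mm tall) of the tray lifter, a loose C-shaped steel tool, 0.3 kg, standing on its flat blade; 109 mm above the blade's underside. z up; x = the way the blade points. The grip stands on a 40 mm wide arm (its top 25 mm, its underside 33 mm below this point; x -52 to +15 mm). The blade is home when this point is straight above the tray's centre.
- lifter_tip (a point): Middle of the blade's front edge, on its underside: 46 mm ahead (+x) of the grip's centre and 109 mm below it; axes as the grip's. The blade is 4 mm thick, 50 mm wide and 98 mm long.
- lifter_upright (a point): Front face of the lifter's upright plate (40 mm wide), half-way up: 44 mm behind (-x) the grip's centre; axes as the grip's. It joins the blade's rear end to the arm. With the blade home it is about 2 mm from the tray.
- tray_center (a point): Centre of the vial tray: a loose grey square tray, 84 x 84 mm, full of amber vials with blue caps (fixed in it), 45 mm tall over all; 0.14 to 0.28 kg. The point lies 22.5 mm above its underside. z up; x as the dock's x.
- dock_seat (a point): Centre of the dock's seat, level with the tray's underside, 24 mm above the bench. The dock is fixed: a 120 x 120 mm base, 6 mm thick, with two rails along its x that bear the tray's side edges; z up. Guides and corner stops stand 8 mm above the seat around the tray with 2 to 3 mm play, outer faces 52 mm from the centre; the middle 60 mm of the front is free for the lifter's upright.
- dock_mouth (a point): Middle of the mouth of the gap under the tray, 15 mm above the bench, 52 mm from the seat's centre towards the dock's -x; axes as the seat's. The blade goes in here along +x. The gap runs between the rails: 60 mm wide, from 6 to 24 mm above the bench, 104 mm long, open at both ends.
- beaker: Bystander: open glass beaker, 68 mm across, 85 mm tall; origin at the centre of its underside.
- carton: Bystander: cardboard carton 60 x 75 x 60 mm tall; origin at the centre of its underside.
- jar: Bystander: amber jar, 64 mm across, 90 mm tall; origin at the centre of its underside.
- amber: Bystander: large amber solvent bottle, 96 mm across, 215 mm tall; origin at the centre of its underside.
- spanner: Bystander: 150 mm steel spanner lying flat.
- rack: Bystander: white test-tube rack 50 x 160 mm, 85 mm tall with its tubes; origin at the centre of its underside.
- vial: Bystander: single standing clear vial with a white cap, 23 mm across, 57 mm tall; origin at the centre of its underside.
There are look-alikes about, which are no part of the job. What is shaped like the part that bears lifter_grip but purple is not meant. What is shaped like the part that bears dock_seat but turquoise is not meant.

How it is judged:
On the way:
1. the blade is fully home in the gap under the tray, with the tray still seated in its dock (x of tray_center in the frame of lifter_grip between -0.01 and 0.01 m and y of tray_center in the frame of lifter_grip between -0.01 and 0.01 m and angle between the x axis of lifter_grip and the x axis of tray_center, either way round below 0.12 rad and z of tray_center in the frame of lifter_grip between -0.087 and -0.068 m and distance between tray_center and dock_seat below 0.028 m and height (world z) of tray_center below 0.05 m), for 0.2 s.
At the end, for the whole second after the job is handed in: Gripper holds the lifter; the tray rests on its blade alone, centred under the grip within 10 mm, square within 7 degrees, underside 55 to 120 mm above the seat, within 50 mm of straight above it, level within 5 degrees (lifter 7), slower than 20 mm/s and 0.15 rad/s, clear of dock and arm (x of tray_center in the frame of lifter_grip between -0.01 and 0.01 m and y of tray_center in the frame of lifter_grip between -0.01 and 0.01 m and angle between the x axis of lifter_grip and the x axis of tray_center, either way round below 0.12 rad and z of tray_center in the frame of dock_seat between 0.0775 and 0.1425 m and horizontal distance between tray_center and dock_seat below 0.05 m and angle between tray_center's own z axis and vertical below 0.09 rad and angle between lifter_grip's own z axis and vertical below 0.12 rad and linear speed of tray below 0.02 m/s and angular speed of tray below 0.15 rad/s and contact force between tray and lifter above 0.5 N and contact force between the fingers and lifter above 2 N and contact force between each of tray, lifter and dock below 0.05 N and contact force between tray and the arm below 0.05 N and contact force between tray and the fingers below 0.05 N); the arm keeps its last pose, push and grip.
It fails at once if the tray is tipped more than 17 degrees (angle between tray_center's own z axis and vertical above 0.3 rad).
It fails at once if the gripper or arm touches the tray (contact force between tray and the fingers above 0.5 N or contact force between tray and the arm above 0.5 N).
It fails at once if a bystander is moved more than 30 mm (distance of any of beaker, carton, jar, amber, spanner, rack, vial from where it was at the start of the episode above 0.03 m).
It also fails if it takes over 51 s, if anything falls off the work surface, if the arm or the gripper's body presses on something with over 40 N, if the wrist force passes 120 N, or if a joint passes its speed limit or range.

## Working session

There is one attempt and no reset: what is moved stays moved. The work goes in short steps, Python scripts to look and compute and a shell command to move; the robot and the scene stay as the last step left them, time stands still between calls to the robot, and variables do not carry over. Pictures are saved under pics/ and viewed, about 8 in all and at most 12, crops included, and the job is handed in when it is done.

```bash
mkdir -p pics
python3 - <<'E'
from workcell import *
import cv2
s=get_state();print(s)
for n in("top","side"):
    c=read_camera(n);cv2.imwrite(f"pics/{n}0.png",c["image"][:,:,::-1]);print(n,c["K"],c["k1"],c["R"],c["t"])
E
```

```text
{'clock': 0.0, 'joint_pos': array([ 1.03942398e+00,  3.14002366e-01,  4.49366997e-02,  1.30353731e+00,
       -1.56187102e-05,  1.43119499e+00]), 'qvel': array([ 0.0005597 , -0.00057155,  0.00076421,  0.00043189,  0.00077207,
        0.00084873]), 'tau': array([-2.72977588e-03, -4.80629396e+01,  2.98530596e+01,  1.94814656e-02,
       -2.09617524e-04, -3.31734896e-05]), 'tcp_pos': array([0.21930539, 0.53098921, 0.23039042]), 'orientation': array([-2.90026710e-04,  1.94635091e-01,  9.80875306e-01, -8.55535782e-04]), 'wrist_force': array([ 0.7154238 , -0.50143233,  1.34345068]), 'ft_torque': array([-0.02826758, -0.05410116,  0.04654656]), 'finger_gap': 0.08534650459391048}
top [[431.09562541   0.         322.73857254]
 [  0.         431.09562541 202.29691147]
 [  0.           0.           1.        ]] -0.11309757458917565 [[ 0.00985096 -0.99986037  0.01349835]
 [-0.99457213 -0.0111954  -0.10344534]
 [ 0.10358202 -0.01240604 -0.99454354]] [-0.00334205  0.58251164  1.14720228]
side [[406.60705883   0.         318.37343863]
 [  0.         406.60705883 200.07844066]
 [  0.           0.           1.        ]] 0.010258470463643064 [[ 0.91135139 -0.41135468 -0.01503236]
 [-0.27956592 -0.59174452 -0.75609611]
 [ 0.30212835  0.69327177 -0.65428794]] [-0.51687623  0.26253572  0.88512595]
```

View pics/top0.png

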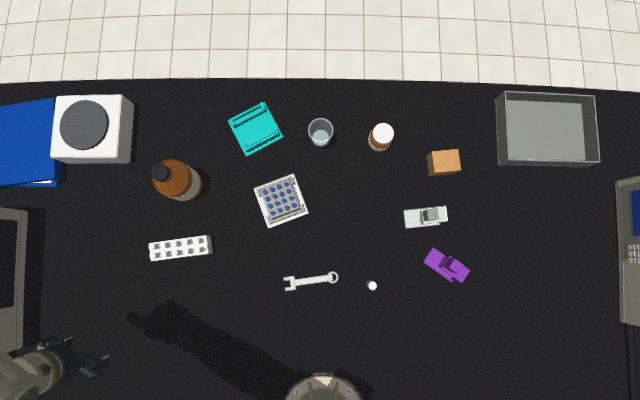

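View pics/side0.png

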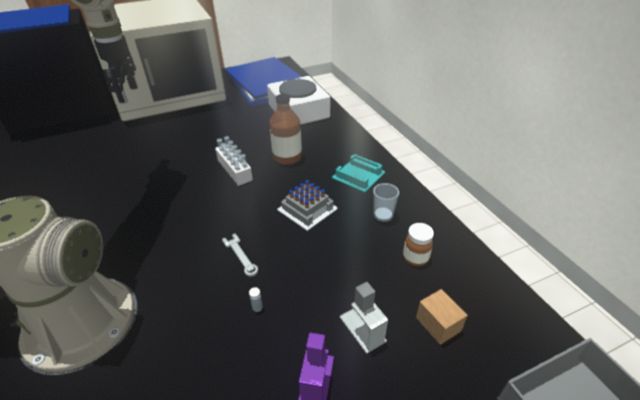

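Top view: tray and dock at (281,201), steel lifter at (427,216) with its grip at about (431,213). I'm zooming in on both.

```bash
cat > h.py <<'E'
import numpy as np, cv2
from workcell import *
def proj(c,P):
    q=np.atleast_2d(P)@c["R"].T+c["t"]; x=q[:,:2]/q[:,2:]
    x=x*(1+c["k1"]*(x**2).sum(1,keepdims=True))
    return x@c["K"][:2,:2].T+c["K"][:2,2]
def ray(c,uv):
    x0=(np.atleast_2d(uv)-c["K"][:2,2])/np.diag(c["K"])[:2]; x=x0.copy()
    for _ in range(20): x=x0/(1+c["k1"]*(x**2).sum(1,keepdims=True))
    d=np.c_[x,np.ones(len(x))]@c["R"]; o=-c["R"].T@c["t"]
    return o,d
def at(c,uv,z):
    o,d=ray(c,uv); return o+d*((z-o[2])/d[:,2:])
def crop(im,x,y,w,h,f): return cv2.resize(im[y:y+h,x:x+w,::-1],None,fx=f,fy=f,interpolation=cv2.INTER_CUBIC)
E
python3 - <<'E'
from h import *
t=read_camera("top")["image"];s=read_camera("side")["image"]
a=np.hstack([crop(t,246,166,70,70,5.6),crop(t,392,181,70,70,5.6)])
b=np.hstack([crop(s,272,170,70,70,5.6),crop(s,330,280,70,70,5.6)])
cv2.imwrite("pics/z1.png",cv2.resize(np.vstack([a,b])[:, :],(784,784))[:392]);cv2.imwrite("pics/z2.png",b)
c=read_camera("top")
print(at(c,[[281,201]],.06),at(c,[[431,213]],.134))
E
```

```text
[[0.58163446 0.11432176 0.06      ]] [[ 0.547761  -0.2678738  0.134    ]]
```

View pics/z1.png

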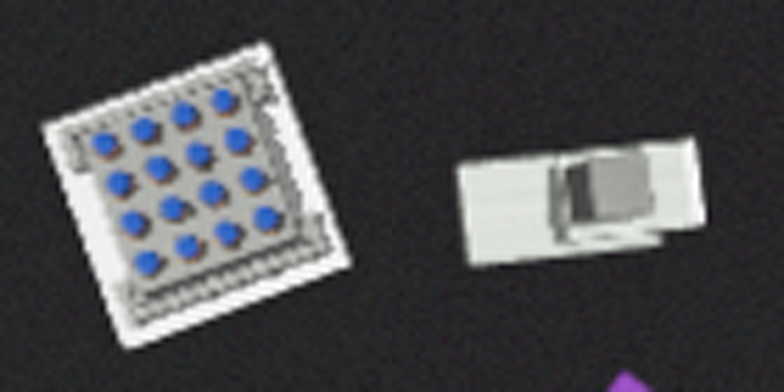

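View pics/z2.png

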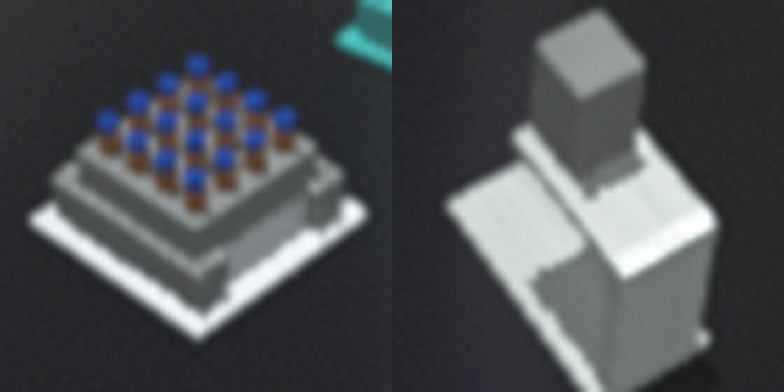

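The dock's gap end, with its free middle between corner stops, faces -y. The steel lifter is at (427,216), its blade pointing roughly to +y. Next I fit both poses.

```bash
cat > fit.py <<'E'
from h import *
from scipy.optimize import least_squares
T=read_camera("top");S=read_camera("side")
def cr(p,o): return (np.array(p)+.5)/5.6-.5+np.array(o)
def fit(obs,x0):
    def f(p):
        c,s=np.cos(p[2]),np.sin(p[2]);r=[]
        for cam,m,uv in obs:
            m=np.array(m,float);w=np.c_[p[0]+c*m[:,0]-s*m[:,1],p[1]+s*m[:,0]+c*m[:,1],m[:,2]]
            r.append((proj(cam,w)-uv).ravel())
        return np.concatenate(r)
    o=least_squares(f,x0,loss='soft_l1');print(o.x.round(4),f(o.x).reshape(-1,2).round(1).tolist());return o.x
if __name__=="__main__":
    a=.014
    tl=(T,[(.046,-.025,.004),(.046,.025,.004),(-.052,-.02,.084),(-.052,.02,.084),(a,-a,.134),(-a,-a,.134),(-a,a,.134),(a,a,.134)],
     cr([(66,160),(78,265),(302,138),(313,223),(196,157),(256,150),(263,213),(201,222)],(392,181)))
    sl=(S,[(-a,-a,.134),(-a,a,.134),(a,a,.134),(a,-a,.134),(-.052,-.02,.084),(-.052,.02,.084),(.015,.02,.084),(.046,.025,.004)],
     cr([(253,63),(191,98),(145,47),(208,10),(326,215),(233,275),(123,135),(55,205)],(330,280)))
    for o in([tl],[sl],[tl,sl]): fit(o,[.55,-.27,1.65])
    b=.06;td=(T,[(-b,-b,.003),(-b,b,.003),(b,b,.003),(b,-b,.003)],cr([(265,42),(350,265),(127,348),(42,125)],(246,166)))
    sd=(S,[(-b,b,.003),(-b,-b,.003),(b,-b,.003)][0:0] or [(-b,b,.003),(-b,-b,.003),(b,b,.003)],cr([(200,340),(368,212),(28,220)],(272,170)))
    for o in([td],[sd],[td,sd]): fit(o,[.58,.11,1.9])
    # caps
    L=[]
    for c,o in((T,(246,166)),(S,(272,170))):
        im=c["image"].astype(int);m=((im[...,2]-im[...,0]>35)&(im[...,2]-im[...,1]>15)).astype(np.uint8)
        m[:o[1]]=0;m[o[1]+70:]=0;m[:,:o[0]]=0;m[:,o[0]+70:]=0
        ys,xs=np.nonzero(m);print(len(xs),xs.mean(),ys.mean(),at(c,[[xs.mean(),ys.mean()]],.066))
E
python3 fit.py
```

```text
[ 0.5465 -0.2717  1.6831] [[-0.3, 0.8], [-0.3, -0.2], [0.2, 0.2], [0.2, 0.1], [-0.2, -0.1], [-0.1, 0.1], [0.1, -0.1], [0.3, -0.6]]
[ 0.5448 -0.2706  1.7041] [[0.7, -0.1], [-0.1, 0.3], [-0.7, -0.9], [-0.2, -0.7], [0.5, 1.0], [0.4, 0.3], [-0.6, -0.2], [-0.1, 0.0]]
[ 0.5454 -0.2711  1.6933] [[-0.6, 1.3], [-0.4, 0.3], [-0.1, 0.4], [-0.0, 0.3], [-0.5, 0.4], [-0.4, 0.4], [-0.1, 0.2], [0.1, -0.1], [1.1, 0.1], [0.2, 0.3], [-0.3, -1.0], [0.3, -0.6], [0.7, 1.3], [0.6, 0.5], [-0.2, -0.2], [0.4, -0.1]]
[0.5896 0.1205 1.9466] [[0.2, -0.1], [0.1, -0.2], [-0.4, 0.3], [0.0, 0.1]]
[0.5875 0.1225 1.9568] [[-0.1, -0.5], [-0.2, 0.2], [0.3, 0.4]]
[0.5888 0.1211 1.9461] [[0.0, 0.2], [-0.1, 0.1], [-0.6, 0.6], [-0.2, 0.4], [0.2, -0.3], [0.5, 0.5], [1.0, 0.4]]
240 278.5208333333333 197.72083333333333 [[0.58966297 0.12056365 0.066     ]]
223 306.30044843049325 190.5201793721973 [[0.58868791 0.12517003 0.066     ]]
```

Both fits agree: lifter (0.546, -0.271), yaw about 1.69; dock (0.589, 0.121), yaw about 1.947. I grip with the jaws along the lifter's x.

```bash
cat > go.py <<'E'
import sys
from h import *
from scipy.spatial.transform import Rotation as Ro
def rel(x,y,z,yaw):  # yaw = world angle of tool y axis
    s=get_state();R=Ro.from_quat(np.roll(s["orientation"],-1)).as_matrix()
    d=R.T@(np.array([x,y,z])-s["tcp_pos"])/.04
    yn=np.arctan2(R[1,1],R[0,1]);e=(yaw-yn+np.pi)%(2*np.pi)-np.pi
    print("travel",d.round(3).tolist(),"turn",round(-e,3),"| t",round(s["clock"],2),"tcp",s["tcp_pos"].round(4),"yaw",round(yn,4),"tilt",R[:,2].round(4),"gap",round(s["finger_gap"],4),"F",s["wrist_force"].round(1),"M",s["ft_torque"].round(2))
if __name__=="__main__": rel(*map(float,sys.argv[1:5]))
E
python3 go.py .546 -.2713 .23 1.69
```

```text
travel [-15.206, -15.43, 0.032] turn -0.511 | t 0.35 tcp [0.2195 0.5314 0.2311] yaw 1.179 tilt [-2.e-04 -3.e-04 -1.e+00] gap 0.0854 F [ 0.2  0.2 -0.9] M [-0.    0.01  0.01]
```

```bash
python3 -m crank '{"travel":[[-3.6,-3.6,0],[-3.6,-3.6,0],[-3.6,-3.6,0],[-3.6,-3.6,0],[-3.6,-3.6,0]],"turn":[0,0,0,0,0]}' 85 60; python3 -m crank '{"travel":[[-3.6,-3.6,0],[-3.6,-3.6,0],[-3.6,-3.6,0],[-3.6,-3.6,0],[-3.6,-3.6,0]],"turn":[0,0,0,0,0]}'; python3 -m crank '{"travel":[[-3.6,-3.6,0],[-3.6,-3.6,0],[-3.6,-3.6,0],[-3.6,-3.6,0],[-3.6,-3.6,0]],"turn":[-0.5,-0.5,-0.5,-0.5,-0.5]}';python3 go.py .546 -.2713 .23 1.69
```

```text
clock: 0.77
tcp_pos: [0.2979, 0.3414, 0.2313]
orientation: [0.0, 0.194, 0.981, -0.0]
wrist_force: [0.3, -0.7, 0.0]
finger_gap: 0.0852
clock: 1.18
tcp_pos: [0.3762, 0.1532, 0.2316]
orientation: [0.001, 0.195, 0.981, 0.0]
wrist_force: [0.8, 0.7, -0.3]
finger_gap: 0.085
clock: 1.6
tcp_pos: [0.4453, -0.0124, 0.2316]
orientation: [0.0, -0.057, 0.998, 0.0]
wrist_force: [0.0, -0.4, -0.2]
finger_gap: 0.0848
travel [-1.765, -6.718, 0.039] turn -0.005 | t 1.6 tcp [ 0.4453 -0.0124  0.2316] yaw 1.6848 tilt [ 7.e-04  4.e-04 -1.e+00] gap 0.0848 F [ 0.  -0.4 -0.2] M [0.03 0.02 0.01]
```

```bash
python3 -m crank '{"travel":[[-1.76,-6.7,0],[-1.76,-6.7,0],[-1.76,-6.7,0],[-1.76,-6.7,0],[-1.76,-6.7,0]],"turn":[0,0,0,0,0]}' ; python3 go.py .546 -.2713 .15 1.69
```

```text
clock: 2.02
tcp_pos: [0.5199, -0.2079, 0.2314]
orientation: [0.0, -0.054, 0.999, -0.0]
wrist_force: [-0.1, 1.0, -0.0]
finger_gap: 0.0847
travel [-0.478, -1.646, 2.034] turn -0.011 | t 2.02 tcp [ 0.5199 -0.2079  0.2314] yaw 1.6785 tilt [ 5.e-04 -0.e+00 -1.e+00] gap 0.0847 F [-0.1  1.  -0. ] M [ 0.01 -0.07  0.02]
```

```bash
python3 -m crank '{"travel":[[-0.47,-1.65,0],[-0.47,-1.65,0],[-0.47,-1.65,1],[-0.47,-1.65,2],[-0.47,-1.65,2]],"turn":[-0.01,-0.01,-0.01,-0.01,-0.01]}' ; python3 go.py .546 -.2713 .093 1.69
python3 - <<'E'
from h import *
t=read_camera("top")["image"];s=read_camera("side")["image"]
cv2.imwrite("pics/z3.png",np.hstack([crop(t,392,181,70,70,5.6),crop(s,320,260,70,70,5.6)]))
E
```

```text
clock: 2.43
tcp_pos: [0.5404, -0.2668, 0.1425]
orientation: [-0.006, -0.058, 0.998, 0.005]
wrist_force: [-1.6, 1.2, -2.3]
finger_gap: 0.085
travel [-0.141, -0.14, 1.235] turn -0.002 | t 2.43 tcp [ 0.5404 -0.2668  0.1425] yaw 1.6877 tilt [-0.0125  0.0086 -0.9999] gap 0.085 F [-1.6  1.2 -2.3] M [ 0.11  0.13 -0.08]
```

View pics/z3.png

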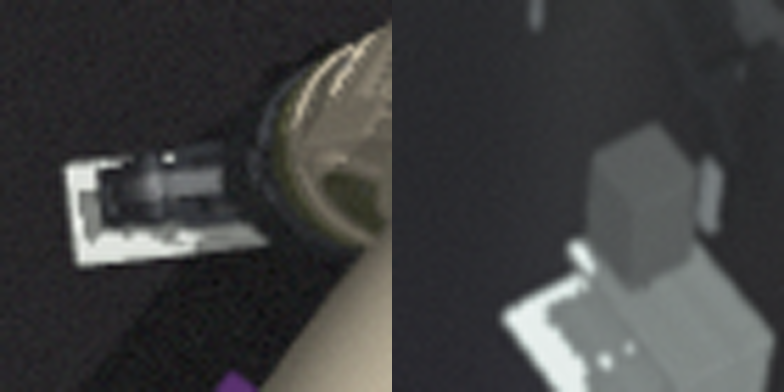

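The gripper is above and around the grip, and the lifter hasn't moved.

```bash
python3 -m crank '{"travel":[[0,0,0],[0,0,0]],"turn":[0,0]}'; python3 go.py .546 -.2713 .093 1.69
```

```text
clock: 2.7
tcp_pos: [0.5472, -0.27, 0.1546]
orientation: [0.002, -0.059, 0.998, -0.002]
wrist_force: [0.2, -0.5, 0.6]
finger_gap: 0.085
travel [0.039, -0.024, 1.541] turn -0.0 | t 2.7 tcp [ 0.5472 -0.27    0.1546] yaw 1.6896 tilt [ 0.0045 -0.0029 -1.    ] gap 0.085 F [ 0.2 -0.5  0.6] M [0.03 0.01 0.  ]
```

```bash
python3 -m crank '{"travel":[[0,0,0.3],[0,0,0.6],[0,0,0.9],[0,0,1.2],[0,0,1.4]],"turn":[0,0,0,0,0]}';python3 -m crank '{"travel":[[0,0,0],[0,0,0],[0,0,0],[0,0,0],[0,0,0]],"turn":[0,0,0,0,0]}'; python3 go.py .546 -.2713 .093 1.69
```

```text
clock: 3.12
tcp_pos: [0.5467, -0.2697, 0.0971]
orientation: [0.002, -0.059, 0.998, -0.001]
wrist_force: [0.3, -0.4, -0.0]
finger_gap: 0.0849
clock: 3.53
tcp_pos: [0.5459, -0.2696, 0.0963]
orientation: [0.001, -0.059, 0.998, -0.0]
wrist_force: [-0.4, -0.1, 0.8]
finger_gap: 0.0852
travel [0.003, -0.042, 0.081] turn -0.001 | t 3.53 tcp [ 0.5459 -0.2696  0.0963] yaw 1.689 tilt [ 1.4e-03 -8.0e-04 -1.0e+00] gap 0.0852 F [-0.4 -0.1  0.8] M [-0.02  0.03  0.02]
```

```bash
python3 -m crank '{"travel":[[0,-0.04,0.05],[0,-0.04,0.05],[0,-0.04,0.05],[0,-0.04,0.05],[0,-0.04,0.05]],"turn":[0,0,0,0,0]}' 0 80;python3 -m crank '{"travel":[[0,0,0],[0,0,0],[0,0,0],[0,0,0],[0,0,0]],"turn":[0,0,0,0,0]}';python3 -m crank '{"travel":[[0,0,0],[0,0,0],[0,0,0],[0,0,0],[0,0,0]],"turn":[0,0,0,0,0]}'; python3 go.py .546 -.2713 .104 1.69
```

```text
clock: 3.95
tcp_pos: [0.5455, -0.2707, 0.0932]
orientation: [-0.0, -0.059, 0.998, 0.0]
wrist_force: [0.9, 2.3, -2.6]
finger_gap: 0.0273
clock: 4.37
tcp_pos: [0.5455, -0.2707, 0.0931]
orientation: [-0.0, -0.059, 0.998, 0.0]
wrist_force: [0.2, 0.5, -0.7]
finger_gap: 0.0271
clock: 4.78
tcp_pos: [0.5455, -0.2707, 0.0932]
orientation: [-0.0, -0.059, 0.998, 0.0]
wrist_force: [0.3, 1.8, -0.8]
finger_gap: 0.0271
travel [-0.012, -0.016, -0.271] turn -0.001 | t 4.78 tcp [ 0.5455 -0.2707  0.0932] yaw 1.689 tilt [-2.e-04  4.e-04 -1.e+00] gap 0.0271 F [ 0.3  1.8 -0.8] M [0.35 0.01 0.03]
```

Gripped, with the gap at 27 mm. Lift, then carry to the pre-insertion pose 135 mm short of home along the dock's axis.

```bash
python3 -m crank '{"travel":[[0,0,-0.2],[0,0,-0.5],[0,0,-0.8],[0,0,-1],[0,0,-1]],"turn":[0,0,0,0,0]}' ; python3 -m crank '{"travel":[[0,0,0],[0,0,0],[0,0,0],[0,0,0],[0,0,0]],"turn":[0,0,0,0,0]}'; python3 go.py .6385 -.0046 .133 1.947
python3 - <<'E'
from h import *
for n,p in(("jar",(380,137)),("beaker",(320,132)),("carton",(444,162)),("vial",(372,286))): print(n,at(read_camera("top"),[p],.07))
E
```

```text
clock: 5.2
tcp_pos: [0.5467, -0.2718, 0.1357]
orientation: [0.001, -0.059, 0.998, -0.001]
wrist_force: [0.6, -0.0, -3.4]
finger_gap: 0.0275
clock: 5.62
tcp_pos: [0.5452, -0.2706, 0.1326]
orientation: [-0.0, -0.059, 0.998, 0.0]
wrist_force: [-0.3, 0.1, -3.2]
finger_gap: 0.0273
travel [-3.101, 6.329, -0.007] turn -0.258 | t 5.62 tcp [ 0.5452 -0.2706  0.1326] yaw 1.689 tilt [-1.e-03  7.e-04 -1.e+00] gap 0.0273 F [-0.3  0.1 -3.2] M [ 0.09  0.   -0.01]
jar [[ 0.75725087 -0.14947224  0.07      ]]
beaker [[0.76854796 0.01254804 0.07      ]]
carton [[ 0.69154705 -0.3233408   0.07      ]]
vial [[ 0.36059896 -0.12719236  0.07      ]]
```

```bash
python3 -m crank '{"travel":[[-0.2,0.4,0],[-0.5,1.0,0],[-0.8,1.7,0],[-1.1,2.3,0],[-1.5,3.0,0]],"turn":[0,-0.05,-0.1,-0.15,-0.2]}'; python3 go.py .6385 -.0046 .133 1.947
```

```text
clock: 6.23
tcp_pos: [0.5908, -0.1441, 0.1333]
orientation: [-0.0, -0.159, 0.987, -0.0]
wrist_force: [1.1, -0.6, -1.5]
finger_gap: 0.0275
travel [-2.226, 2.936, 0.007] turn -0.057 | t 6.23 tcp [ 0.5908 -0.1441  0.1333] yaw 1.8901 tilt [-3.e-04 -3.e-04 -1.e+00] gap 0.0275 F [ 1.1 -0.6 -1.5] M [ 0.02 -0.01 -0.03]
```

```bash
sleep 1; python3 go.py .6385 -.0046 .133 1.947
```

```text
travel [-2.226, 2.936, 0.007] turn -0.057 | t 6.23 tcp [ 0.5908 -0.1441  0.1333] yaw 1.8901 tilt [-3.e-04 -3.e-04 -1.e+00] gap 0.0275 F [ 1.1 -0.6 -1.5] M [ 0.02 -0.01 -0.03]
```

```bash
python3 -m crank '{"travel":[[-0.5,0.6,0],[-1.0,1.2,0],[-1.5,1.9,0],[-1.9,2.5,0],[-2.2,2.9,0]],"turn":[-0.03,-0.057,-0.057,-0.057,-0.057]}'; python3 -m crank '{"travel":[[0,0,0.2],[0,0,0.4],[0,0,0.6],[0,0,0.6],[0,0,0.6]],"turn":[0,0,0,0,0]}';python3 -m crank '{"travel":[[0,0,0],[0,0,0],[0,0,0],[0,0,0]],"turn":[0,0,0,0]}'; python3 go.py .6385 -.0046 .106 1.947
python3 - <<'E'
from h import *
t=read_camera("top")["image"];s=read_camera("side")["image"]
cv2.imwrite("pics/z4.png",np.hstack([crop(t,246,150,100,100,4),crop(s,275,160,100,100,4)]))
E
```

```text
clock: 6.65
tcp_pos: [0.6387, -0.0039, 0.1333]
orientation: [0.0, -0.188, 0.982, 0.0]
wrist_force: [0.4, 0.4, -3.7]
finger_gap: 0.027
clock: 7.07
tcp_pos: [0.6372, -0.0079, 0.1081]
orientation: [-0.001, -0.186, 0.983, 0.0]
wrist_force: [0.0, 0.0, -2.5]
finger_gap: 0.0274
clock: 7.4
tcp_pos: [0.6385, -0.0074, 0.1098]
orientation: [0.0, -0.186, 0.983, -0.0]
wrist_force: [0.1, 0.2, -3.3]
finger_gap: 0.0274
travel [-0.024, 0.064, 0.095] turn -0.002 | t 7.4 tcp [ 0.6385 -0.0074  0.1098] yaw 1.9454 tilt [ 9.e-04 -0.e+00 -1.e+00] gap 0.0274 F [ 0.1  0.2 -3.3] M [ 0.02 -0.    0.  ]
```

View pics/z4.png

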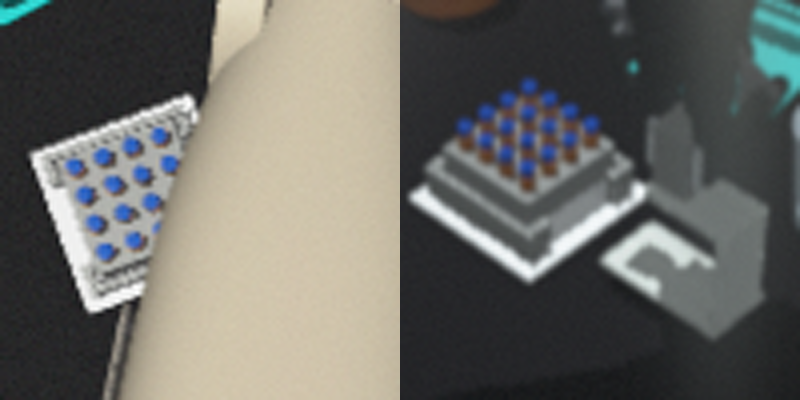

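The blade stands before the dock's open end, the tray still seated. I check the lifter's pose in this side view against the TCP.

```bash
python3 - <<'E'
from fit import *
h=.0166
m=[(.046,.025,h+.002),(.046,-.025,h+.002),(-.052,-.02,h+.084),(-.052,.02,h+.084),(-.052,.025,h+.002),(.015,.02,h+.084)]
uv=(np.array([(200,262),(245,222),(368,210),(318,235),(315,339),(246,185)])+.5)/4-.5+np.array([275,160])
fit([(S,m,uv)],[.638,-.007,1.945]); fit([(S,m[:3]+m[4:5],uv[[0,1,2,4]])],[.638,-.007,1.945])
# caps centroid check side
E
python3 go.py .6385 -.0046 .106 1.947
```

```text
[ 0.6374 -0.0071  1.9425] [[-0.0, -0.1], [1.5, 0.5], [-0.3, -1.2], [1.5, 0.8], [-0.5, -0.5], [-1.2, 0.4]]
[ 0.6367 -0.0082  1.9582] [[-0.2, 0.4], [1.2, 0.9], [-0.3, -1.1], [-0.3, -0.2]]
travel [-0.025, 0.053, 0.087] turn -0.001 | t 7.6 tcp [ 0.6384 -0.0069  0.1095] yaw 1.946 tilt [ 3.e-04  0.e+00 -1.e+00] gap 0.0272 F [ 0.1 -0.4 -3.5] M [ 0.12 -0.05  0.01]
```

```bash
python3 -m crank '{"travel":[[-0.02,0,0.07],[-0.02,0.2,0.07],[-0.02,0.4,0.07],[-0.02,0.6,0.07],[-0.02,0.8,0.07]],"turn":[0,0,0,0,0]}'; python3 -m crank '{"travel":[[0,0.2,0],[0,0.4,0],[0,0.6,0],[0,0.8,0],[0,0.8,0]],"turn":[0,0,0,0,0]}'; python3 go.py .589 .121 .106 1.947
```

```text
clock: 8.02
tcp_pos: [0.6267, 0.0243, 0.1064]
orientation: [-0.0, -0.187, 0.982, 0.0]
wrist_force: [-0.5, 0.0, -3.5]
finger_gap: 0.0273
clock: 8.43
tcp_pos: [0.6147, 0.0547, 0.1066]
orientation: [-0.0, -0.187, 0.982, 0.0]
wrist_force: [-0.5, 0.5, -1.6]
finger_gap: 0.027
travel [-0.012, 1.777, 0.016] turn 0.001 | t 8.43 tcp [0.6147 0.0547 0.1066] yaw 1.9478 tilt [-5.e-04  7.e-04 -1.e+00] gap 0.027 F [-0.5  0.5 -1.6] M [0.02 0.03 0.03]
```

```bash
python3 -m crank '{"travel":[[0,0.2,0],[0,0.4,0],[0,0.6,0],[0,0.8,0],[0,1.0,0]],"turn":[0,0,0,0,0]}'; python3 -m crank '{"travel":[[0,0.15,0],[0,0.3,0],[0,0.4,0],[0,0.5,0],[0,0.55,0]],"turn":[0,0,0,0,0]}';python3 -m crank '{"travel":[[0,0,0],[0,0,0],[0,0,0]],"turn":[0,0,0]}'; python3 go.py .589 .121 .106 1.947
python3 - <<'E'
from h import *
s=read_camera("side")["image"];t=read_camera("top")["image"]
cv2.imwrite("pics/z5.png",np.hstack([crop(t,246,166,70,70,5.6),crop(s,270,150,70,70,5.6)]))
E
```

```text
clock: 8.85
tcp_pos: [0.6006, 0.0909, 0.1065]
orientation: [-0.0, -0.186, 0.982, 0.0]
wrist_force: [0.1, 0.7, -2.4]
finger_gap: 0.0277
clock: 9.27
tcp_pos: [0.5927, 0.1111, 0.1065]
orientation: [0.0, -0.187, 0.982, 0.0]
wrist_force: [0.6, 1.3, -3.1]
finger_gap: 0.0274
clock: 9.52
tcp_pos: [0.593, 0.1104, 0.1065]
orientation: [0.0, -0.186, 0.982, -0.0]
wrist_force: [1.0, 0.3, -2.4]
finger_gap: 0.0269
travel [-0.004, 0.285, 0.013] turn -0.001 | t 9.52 tcp [0.593  0.1104 0.1065] yaw 1.9456 tilt [ 2.e-04 -1.e-04 -1.e+00] gap 0.0269 F [ 1.   0.3 -2.4] M [0.06 0.   0.01]
```

View pics/z5.png

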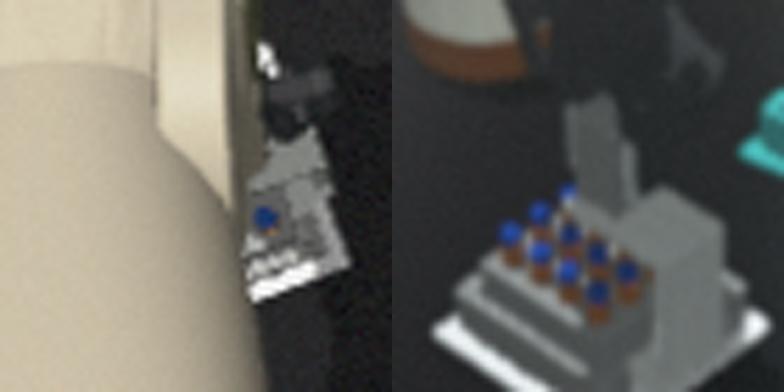

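The blade is under the tray, which is still seated and square, with the upright nearing it. The last centimetre goes in slowly while I watch the force.

```bash
python3 -m crank '{"travel":[[0,0.06,0],[0,0.12,0],[0,0.18,0],[0,0.23,0],[0,0.23,0]],"turn":[0,0,0,0,0]}'; python3 -m crank '{"travel":[[0,0,0],[0,0,0],[0,0,0]],"turn":[0,0,0]}'; python3 go.py .589 .121 .106 1.947
python3 - <<'E'
from h import *
s=read_camera("side")["image"]
cv2.imwrite("pics/z6.png",crop(s,270,160,70,65,8))
E
```

```text
clock: 10.03
tcp_pos: [0.5892, 0.1197, 0.1065]
orientation: [-0.0, -0.187, 0.982, 0.0]
wrist_force: [0.5, -0.0, -3.4]
finger_gap: 0.0271
clock: 10.28
tcp_pos: [0.5896, 0.1192, 0.1066]
orientation: [0.0, -0.186, 0.982, -0.0]
wrist_force: [0.7, 0.5, -1.9]
finger_gap: 0.027
travel [-0.004, 0.048, 0.014] turn -0.001 | t 10.28 tcp [0.5896 0.1192 0.1066] yaw 1.946 tilt [ 2.e-04  0.e+00 -1.e+00] gap 0.027 F [ 0.7  0.5 -1.9] M [ 0.06  0.07 -0.01]
```

View pics/z6.png

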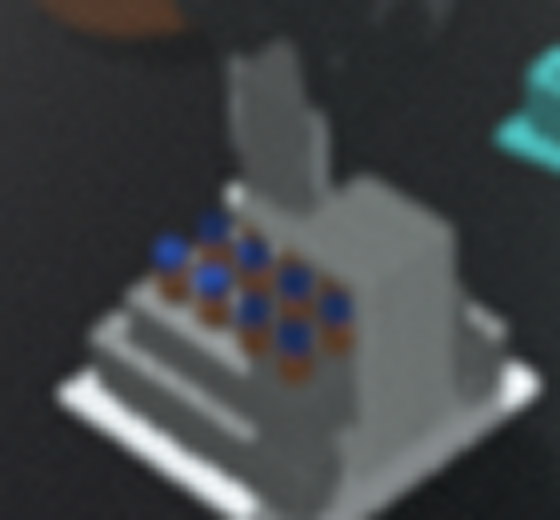

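Upright at the tray, no contact force, estimated 2 mm from home: the blade is home. Now the slow lift.

```bash
python3 -m crank '{"travel":[[0,0,-0.05],[0,0,-0.1],[0,0,-0.15],[0,0,-0.2],[0,0,-0.25]],"turn":[0,0,0,0,0]}'; python3 -m crank '{"travel":[[0,0,-0.05],[0,0,-0.1],[0,0,-0.15],[0,0,-0.2],[0,0,-0.25]],"turn":[0,0,0,0,0]}';python3 -m crank '{"travel":[[0,0,0],[0,0,0],[0,0,0]],"turn":[0,0,0]}'; python3 go.py .589 .119 .192 1.947
python3 - <<'E'
from h import *
s=read_camera("side")["image"]
cv2.imwrite("pics/z7.png",crop(s,270,150,70,75,8))
E
```

```text
clock: 10.75
tcp_pos: [0.5893, 0.1191, 0.1165]
orientation: [-0.0, -0.186, 0.982, 0.0]
wrist_force: [0.1, -1.0, -5.1]
finger_gap: 0.0274
clock: 11.17
tcp_pos: [0.5894, 0.1192, 0.1267]
orientation: [-0.0, -0.186, 0.982, 0.0]
wrist_force: [0.4, 0.3, -4.2]
finger_gap: 0.0273
clock: 11.42
tcp_pos: [0.5894, 0.1192, 0.1264]
orientation: [-0.0, -0.187, 0.982, 0.0]
wrist_force: [-0.2, -0.1, -4.5]
finger_gap: 0.027
travel [0.011, -0.0, -1.639] turn -0.001 | t 11.42 tcp [0.5894 0.1192 0.1264] yaw 1.9461 tilt [-1.e-04  1.e-04 -1.e+00] gap 0.027 F [-0.2 -0.1 -4.5] M [ 0.08  0.07 -0.01]
```

View pics/z7.png

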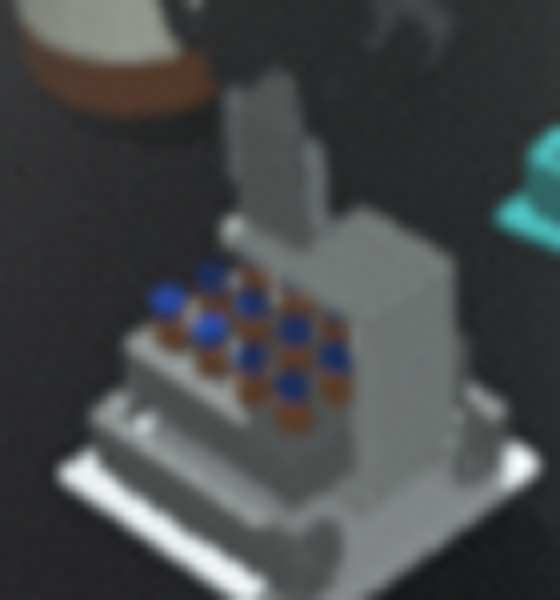

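The tray is up on the blade, level and square, out of the guides. I lift the rest of the way.

```bash
python3 -m crank '{"travel":[[0,0,-0.1],[0,0,-0.25],[0,0,-0.4],[0,0,-0.55],[0,0,-0.7]],"turn":[0,0,0,0,0]}'; python3 -m crank '{"travel":[[0,0,-0.15],[0,0,-0.3],[0,0,-0.45],[0,0,-0.6],[0,0,-0.7]],"turn":[0,0,0,0,0]}';python3 -m crank '{"travel":[[0,0,-0.07],[0,0,-0.13],[0,0,-0.17],[0,0,-0.2],[0,0,-0.2]],"turn":[0,0,0,0,0]}'; python3 -m crank '{"travel":[[0,0,0],[0,0,0],[0,0,0],[0,0,0],[0,0,0]],"turn":[0,0,0,0,0]}';python3 -m crank '{"travel":[[0,0,0],[0,0,0],[0,0,0],[0,0,0],[0,0,0]],"turn":[0,0,0,0,0]}';python3 go.py .589 .119 .192 1.947
python3 - <<'E'
from h import *
s=read_camera("side")["image"]
cv2.imwrite("pics/z8.png",crop(s,250,110,110,120,5))
print(get_state()["qvel"].round(3))
E
```

```text
clock: 11.88
tcp_pos: [0.5898, 0.1192, 0.1556]
orientation: [0.0, -0.186, 0.982, -0.0]
wrist_force: [0.3, -0.5, -4.4]
finger_gap: 0.0272
clock: 12.3
tcp_pos: [0.5897, 0.1192, 0.1835]
orientation: [0.0, -0.187, 0.982, -0.0]
wrist_force: [-0.2, -0.2, -5.2]
finger_gap: 0.0274
clock: 12.72
tcp_pos: [0.5895, 0.1192, 0.1906]
orientation: [0.0, -0.187, 0.982, 0.0]
wrist_force: [-0.1, 0.7, -4.9]
finger_gap: 0.0274
clock: 13.13
tcp_pos: [0.5894, 0.1192, 0.1904]
orientation: [-0.0, -0.187, 0.982, 0.0]
wrist_force: [-0.3, -0.7, -5.3]
finger_gap: 0.0274
clock: 13.55
tcp_pos: [0.5895, 0.1192, 0.1905]
orientation: [0.0, -0.187, 0.982, 0.0]
wrist_force: [0.7, -0.3, -4.5]
finger_gap: 0.0274
travel [0.013, 0.0, -0.036] turn -0.001 | t 13.55 tcp [0.5895 0.1192 0.1905] yaw 1.946 tilt [ 1.e-04  1.e-04 -1.e+00] gap 0.0274 F [ 0.7 -0.3 -4.5] M [ 0.08  0.02 -0.06]
[-0.     0.001  0.001 -0.001 -0.    -0.001]
```

View pics/z8.png

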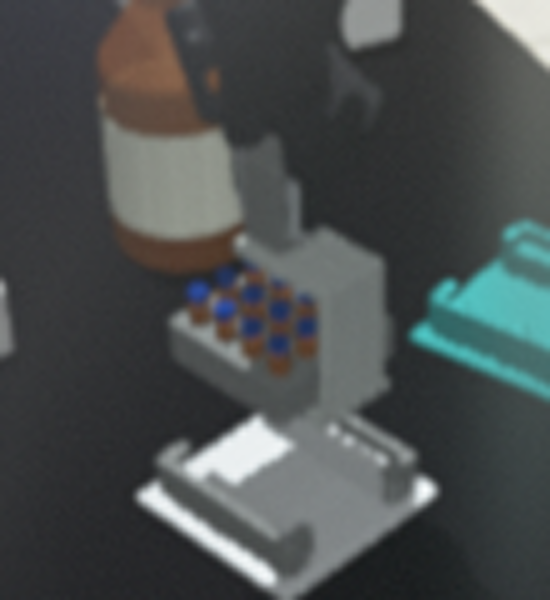

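The tray hangs level on the blade over the empty dock. Blade underside is 97 mm up, which puts the tray about 77 mm above its seat, and the arm is still. I'm handing in.

```bash
python3 -c "
from workcell import *
print(hand_in())"
```

```text
the job is handed in; nothing more can be done
None
```

The vial tray is held level and still on the lifter's blade, about 77 mm above its seat over the dock, and I handed the job in at about 13.6 s. I gripped the lifter by its grey grip and slid the blade in along the dock's axis. I stopped an estimated 2 mm short of the computed home pose, well inside the 10 mm limit, and then lifted straight up.

- **Hold:** joint speeds are about zero, the tool is vertical, the finger gap is steady at 27 mm, and the load on the wrist is about 5 N.
- **Last picture:** the side view shows the tray level and square on the blade, clear of the dock. None of the forces I read suggested a collision.
- **Not checked directly:** the arm blocks the top camera over the dock, so the tray's centring under the grip rests on the earlier pose fits (the two cameras agreed to 2–5 mm) and the side view. I did not measure the bystanders again; none was approached closely.

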